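Pack the loose pouch cells into the latched transport case

ROBOT

A 6-joint arm with a two-finger parallel gripper is mounted at the origin on a cart in front of the work surface, level with it; the furniture and walls round the work are solid. World frame = base frame: x ahead of the robot, y to its left, z up, the work surface at z = 0. Lengths are in m, angles in rad, forces in N, time in s.
With the tool pointing down it reaches from about 0.375 to 0.925 m from the base axis. Payload 5.7 kg.
Tool frame: the origin (TCP) lies midway between the tips of the shut fingers; the grasp point (between the pads) lies 19 mm behind it; z points along the fingers, y is the line along which they close (so a half turn about z gives the same grasp; the last joint's range is limited). The gripper opens to 88 mm and grips with 3 to 60 N. Pads are 20 mm wide; open, the fingers measure 115 mm over their backs; the gripper's body (75 mm by 178 mm) begins 61 mm behind the grasp point.
Start: joints at [-1.282, 0.359, 1.51, -0, 1.272, -0.115], TCP at [0.236, -0.552, 0.223] pointing down, gripper open.
Joint ranges: [-2.97, 2.97], [-1.01, 2.36], [0.21, 2.38], [-0.96, 4.11], [0.2, 2.71], [-2.98, 2.98]. Speed limits (rad/s): [2.39, 2.39, 3.14, 3.14, 3.14, 3.14].

INTERFACE

Orientations are given as a unit quaternion [x, y, z, w].
In Python, from bench import move_ptp, servo_line, goto_joints, move_gripper, sleep, inverse_kinematics, capture, PlanningError, close_job, spot_in, silhouettes, current_clock, current_joint_pos, current_qvel, current_joint_torque, current_position, current_orientation, current_force, current_torque, current_finger_gap, current_grip_force gives the robot as it stands. Calls block until the motion is done:
- move_ptp(position, orientation): joint-space move of the TCP to a pose.
- servo_line(position, orientation=None, rate=0.15, contact_N=None): straight line of the TCP; orientation=None keeps the orientation; rate is the mean speed in m/s. With contact_N (N) it stops when the force on the tool has changed by that much, and returns True; else False.
- goto_joints(angles): joint-space move.
- move_gripper(opening): finger opening in m; the grip force is fixed at half the most; returns when the fingers have stopped.
- sleep(seconds).
- inverse_kinematics(position, orientation): joint angles nearest the present ones, or None.
- capture(name): name is "scene" or "top"; returns a dict with "image" (384x512x3 uint8, blue, green, red), "range_z" (384x512 float32, m along the optical axis (not along the pixel's ray), 0 where there is no reading), "intrinsics" (3x3 intrinsics, pixels), "R" (3x3) and "t" (3): a world point X has camera coordinates R X + t. Camera axes: x right, y down, z forward; pixel columns grow to the right and rows downward; lengths in m; the calibration is good to about 2 mm. A picture is of the moment at which its call begins.
A pose or a line that the arm cannot do raises PlanningError and nothing moves.
- close_job(): hands the job in; it is judged then, once.
Trained networks look in the newest picture that a camera, given by its name, has taken for a name from the list of things; names that differ only in an ending like _2 or _b are one class to them, and where a whole thing is asked for, a point or a joint stands for the part that bears it (a point fixed in the world has none). Each returns a list of dicts, best first, with "conf" (0 to 1); they miss things now and then, are a little off and sometimes report something else, mostly with a low value. They report only what shows in the picture. A call takes as long as a camera call. They do not tell look-alikes from the thing itself.
- spot_in(camera, query): "xy" ([column, row] in pixels, amid what is visible of it).
- silhouettes(camera, query): "region" (384x512 bool, what is visible of it) and "xy" ([column, row] in pixels, amid what is visible of it).
Readings, each from a call of its own:
- current_clock(): time.
- current_joint_pos(): joint angles.
- current_qvel(): joint speeds.
- current_joint_torque(): joint torques, N m.
- current_position(): TCP position.
- current_orientation(): TCP orientation.
- current_force(): force on the tool from outside, world axes, zero at the start.
- current_torque(): the same for the moment, N m.
- current_finger_gap(): finger opening in m.
- current_grip_force(): force on a finger pad.
Only numpy, scipy, OpenCV 4.12 (cv2) and the standard library are available. Lean on these libraries where they do the work, as an engineer would, in place of code of your own. Each camera call takes 0.05 s, during which the arm holds its last target. There are 200 camera calls.

TASK

Pack the loose pouch cells for transport: lift the draw latch lever on the grey case over centre until its hook drops free, open the lid fully, lift the hold-down bar out of its catch and swing it clear to the front, and lay every cell from the bench flat in a bay of its own, face up, long side front to back. Then swing the bar back over the cells, lifting it over the striker so that it drops into its catch, shut the lid and close the draw latch again with the lever flat down. Do not disturb the other things on the bench.

Things in the scene. Friction and masses are not known exactly. Their poses are not given: they have to be found in the camera images.
- case: Grey steel case fixed on the bench, 112 mm deep (case x), 272 mm long (case y), 74 mm high shut. Origin: centre of its underside; x to the back (away from the robot at yaw 0), y left, z up. The lower half ends at a rim 44 mm high; the lid is hinged along the back rim (x = +56, z = 44 mm). Inside: a flat black floor with four bays in a row along y.
- bay_floor (a point): Centre of the floor inside the case (case x = y = 0, z = 36 mm), axes as the case. Bays 43 mm wide, centred at y = +69, +23, -23, -69 mm, dividers 7 mm high; walls at x = +-53 mm. Beyond x = +-28 mm the dividers widen to 16 mm blocks, so a cell laid 46 mm side front to back has 5 mm play, and gaps 30 mm wide at both bay ends take the fingers.
- lid (a joint): Lid of the case, 30 mm deep, 0.28 kg; hinge in rad: 0 shut, 1.76 fully open (leaning back, against its stop). Left alone it falls shut below about 1.2 and open above about 1.3. The lid can only open once the draw latch is free.
- lid_tab (a point): Grip point of the black lifting tab on the lid's front, 16 mm in front of the lid. Tab 28 mm wide along case y, 8 mm thick, projecting 27 mm. With the lid shut at case x = -72, y = -74, z = 60 mm; moves with the lid.
- latch_lever (a joint): Lever of the over-centre draw latch, rad. 0: flat on the lid top, pointing to the back, latch tight. Lifting its free end up and over to the front it grows to 2.15 (stop). Centre is passed near 0.3 (2 N at the grip); at 1.5 to 1.8 a nose kicks the slack hook out (5 N), from 1.85 it is clear. It stays where left. With the lid shut, swinging it back to 0 hooks the keeper and pulls tight.
- latch_pivot (a point): Pivot of the latch lever, on the middle of the lid's front edge, axis along case y; with the lid shut at case x = -56, y = 0, z = 81 mm (7 mm above the lid top). Moves with the lid.
- lever_grip (a point): Grip point in the lever, 42 mm from its pivot. The lever is a steel channel 26 mm wide along case y, 9 mm high, 66 mm long with an upturned end. Latch closed and lid shut: at case x = -14, y = 0, z = 83 mm, the lever's underside 4 mm above the lid top.
- hook_end (a point): Rod at the lower end of the latch's sprung hook, 5 mm thick, 18 mm long along case y. It hangs from a pin on the lever, which guides it, and pulls up under a keeper on the front of the case. Tight: case x = -58 to -62, y = 0, z = 26 mm. Lever up, lid shut: free, 20 to 26 mm in front of the case and 12 mm lower.
- bar_swing (a joint): Swing of the steel hold-down bar inside the case about an upright pivot at case x = 0, y = +114 mm, rad. 0: across all four bays along case y, its end in the catch. It grows as the knob end swings to the front, out over the front rim (stop at 1.35); from about 1.1 up all bays are free. Stays where left.
- bar_lift (a joint): Lift of the bar's knob end about a pin at the bar's pivot, rad. 0: level, its lowest, 2 mm above a cell lying on the floor; up to 0.5. It drops by its own weight (70 g).
- bar_knob (a point): Middle of the black round knob on the bar, 190 mm from its pivot: upright, 14 mm thick, top 8 mm above this point. It stands on the bar (12 mm wide, 6 mm thick), whose top lies 9 mm below this point. In the catch: case x = 0, y = -76, z = 61 mm.
- bar_catch (a point): Where the bar's end rests in its catch (case x = 0, y = -106, z = 49 mm). The catch has a striker in front of the bar, 12 mm higher than the bar's underside, and a back stop behind it: the bar's end must be lifted 14 mm or more (lift 0.065 rad) to pass over the striker either way, then it drops in.
- cell_0: One of two to four like pouch cells lying on the bench to the right of the case: white with a yellow end, 34 mm (own x) by 46 mm (own y) by 8 mm thick, about 45 g. Origin: centre of its underside, z up. Held across the 46 mm side it goes into a bay with the fingers in the bay's end gaps.
- cell_1: One of two to four like pouch cells lying on the bench to the right of the case: white with a yellow end, 34 mm (own x) by 46 mm (own y) by 8 mm thick, about 45 g. Origin: centre of its underside, z up. Held across the 46 mm side it goes into a bay with the fingers in the bay's end gaps.
- cell_2: One of two to four like pouch cells lying on the bench to the right of the case: white with a yellow end, 34 mm (own x) by 46 mm (own y) by 8 mm thick, about 45 g. Origin: centre of its underside, z up. Held across the 46 mm side it goes into a bay with the fingers in the bay's end gaps.
- cell_3: One of two to four like pouch cells lying on the bench to the right of the case: white with a yellow end, 34 mm (own x) by 46 mm (own y) by 8 mm thick, about 45 g. Origin: centre of its underside, z up. Held across the 46 mm side it goes into a bay with the fingers in the bay's end gaps.
- tweezers: Bystander: steel tweezers 125 mm long lying in front of the case.
- solder_spool: Bystander: solder spool, 54 mm across, 32 mm high, at the right.
Things that resemble listed ones, but are neither listed nor needed, are in the scene too. What is shaped like the cell_3 but brown is not meant. Leave any turquoise look-alike of the cell_1 alone.

How it is judged:
On the way, in this order (a step that is already met when the one before it is completed fails the run):
1. the draw latch lever is lifted past centre and the hook is free, with the lid still shut (value of joint latch_lever above 1.75 rad and value of joint lid below 0.1 rad and x of hook_end in the frame of case below -0.07 m), for 0.2 s.
2. the lid is open (value of joint lid above 1.5 rad), for 0.2 s.
3. the hold-down bar is out of its catch and swung clear to the front (value of joint bar_swing above 0.9 rad), for 0.2 s.
4. every cell lies in a bay and the bar is down in its catch over them, with the lid open (x of cell_0 in the frame of bay_floor between -0.013 and 0.013 m and y of cell_0 in the frame of bay_floor between -0.09 and 0.09 m and z of cell_0 in the frame of bay_floor between -0.004 and 0.004 m and angle between each of cell_0, cell_1, cell_2, cell_3's own z axis and vertical below 0.12 rad and x of cell_1 in the frame of bay_floor between -0.013 and 0.013 m and y of cell_1 in the frame of bay_floor between -0.09 and 0.09 m and z of cell_1 in the frame of bay_floor between -0.004 and 0.004 m and x of cell_2 in the frame of bay_floor between -0.013 and 0.013 m and y of cell_2 in the frame of bay_floor between -0.09 and 0.09 m and z of cell_2 in the frame of bay_floor between -0.004 and 0.004 m and x of cell_3 in the frame of bay_floor between -0.013 and 0.013 m and y of cell_3 in the frame of bay_floor between -0.09 and 0.09 m and z of cell_3 in the frame of bay_floor between -0.004 and 0.004 m and value of joint bar_swing below 0.03 rad and value of joint bar_lift below 0.015 rad and value of joint lid above 1 rad), for 0.3 s.
5. the lid is shut, the latch still open (value of joint lid below 0.03 rad and value of joint latch_lever above 1 rad), for 0.2 s.
At the end, for the whole second after the job is handed in: Every cell lies at rest, flat and face up on a bay's floor (within 13 mm of the bar's line); bar in its catch (swing < 0.03, lift < 0.015 rad); lid shut (< 0.03 rad); latch closed: lever < 0.08 rad, hook up under the keeper (x of cell_0 in the frame of bay_floor between -0.013 and 0.013 m and y of cell_0 in the frame of bay_floor between -0.09 and 0.09 m and z of cell_0 in the frame of bay_floor between -0.004 and 0.004 m and angle between each of cell_0, cell_1, cell_2, cell_3's own z axis and vertical below 0.12 rad and linear speed of each of cell_0, cell_1, cell_2, cell_3 below 0.02 m/s and x of cell_1 in the frame of bay_floor between -0.013 and 0.013 m and y of cell_1 in the frame of bay_floor between -0.09 and 0.09 m and z of cell_1 in the frame of bay_floor between -0.004 and 0.004 m and x of cell_2 in the frame of bay_floor between -0.013 and 0.013 m and y of cell_2 in the frame of bay_floor between -0.09 and 0.09 m and z of cell_2 in the frame of bay_floor between -0.004 and 0.004 m and x of cell_3 in the frame of bay_floor between -0.013 and 0.013 m and y of cell_3 in the frame of bay_floor between -0.09 and 0.09 m and z of cell_3 in the frame of bay_floor between -0.004 and 0.004 m and value of joint each of bar_swing, lid below 0.03 rad and value of joint bar_lift below 0.015 rad and value of joint latch_lever below 0.08 rad and x of hook_end in the frame of case above -0.064 m and z of hook_end in the frame of case above 0.022 m); the robot touches nothing.
It fails at once if the tweezers are pushed aside by more than 3 cm (distance of tweezers from where it was at the start of the episode above 0.03 m).
It fails at once if the solder spool is pushed aside by more than 3 cm (distance of solder_spool from where it was at the start of the episode above 0.03 m).
Of cell_0, cell_1, cell_2, cell_3 only 2 to 4 are there at a start; the rules pass over those that are not, and their reading is None.
At some moment in a run one of cell_0, cell_1, cell_2, cell_3 may be knocked a few centimetres aside while the robot is not near it.
Once in a run the grip may slacken for a moment while it holds something.
It also fails if it takes over 210 s, if anything falls off the work surface, if the arm or the gripper's body presses on something with over 40 N, if the wrist force passes 120 N, or if a joint passes its speed limit or range.

## Working session

There is one attempt and no reset: what is moved stays moved. The work goes in short steps, each a Python script; the robot and the scene stay as the last script left them, time stands still between calls to the robot, and variables do not carry over. Pictures are saved under pics/ and viewed, at most 17 in all, crops included, and the job is handed in when it is done.

```bash
mkdir -p pics; ls; cat > h.py <<'E'
import numpy as np, cv2
from bench import *
from scipy.spatial.transform import Rotation as Rn
def pts(c):
    z=c["range_z"].astype(float);K=np.array(c["intrinsics"]);v,u=np.mgrid[:384,:512]
    P=np.stack([(u-K[0,2])/K[0,0]*z,(v-K[1,2])/K[1,1]*z,z],-1)
    W=(P-np.array(c["t"]))@np.array(c["R"]); W[z==0]=np.nan
    return W
E
python3 - <<'E'
from h import *
for n in ("scene","top"):
    c=capture(n); cv2.imwrite(f"pics/{n}0.png",c["image"]); W=pts(c); np.savez(f"{n}0.npz",W=W,img=c["image"],K=c["intrinsics"],R=c["R"],t=c["t"])
    for q in ["case","lid","lid_tab","latch_lever","lever_grip","latch_pivot","hook_end","cell_0","tweezers","solder_spool"]:
        for d in silhouettes(n,q):
            r=d["region"]; m=np.nanmedian(W[r],0) if r.any() else None
            print(n,q,round(d["conf"],2),np.round(d["xy"]),r.sum(),np.round(m,3))
E
```

```text
pics
scene case 0.65 [221. 164.] 2233 [0.546 0.03  0.07 ]
scene lid 0.66 [221. 159.] 1566 [0.559 0.038 0.074]
scene lid_tab 0.56 [220. 157.] 1553 [0.56  0.039 0.074]
scene lever_grip 0.48 [336. 252.] 290 [ 0.456 -0.547  0.031]
scene lever_grip 0.46 [213. 152.] 131 [0.546 0.057 0.086]
scene lever_grip 0.22 [219. 158.] 1560 [0.559 0.038 0.074]
scene latch_pivot 0.93 [216. 159.] 1569 [0.559 0.04  0.074]
scene latch_pivot 0.67 [220. 164.] 2132 [0.545 0.026 0.071]
scene latch_pivot 0.54 [208. 206.] 138 [ 0.393 -0.085  0.005]
scene cell_0 0.51 [248. 220.] 107 [ 0.427 -0.242  0.008]
scene tweezers 0.69 [207. 208.] 116 [ 0.393 -0.089  0.006]
scene tweezers 0.24 [217. 159.] 1565 [0.561 0.037 0.074]
scene solder_spool 0.89 [338. 252.] 333 [ 0.457 -0.546  0.029]
top case 0.58 [156. 169.] 4498 [0.573 0.051 0.075]
top lid 0.71 [158. 166.] 4242 [0.575 0.053 0.075]
top lid 0.71 [310. 171.] 193 [ 0.553 -0.372  0.008]
top lid_tab 0.76 [157. 163.] 4339 [0.575 0.052 0.075]
top lid_tab 0.41 [155. 168.] 4563 [0.574 0.049 0.075]
top latch_lever 0.6 [270. 172.] 183 [ 0.547 -0.265  0.008]
top latch_lever 0.5 [155. 174.] 286 [0.551 0.057 0.088]
top lever_grip 0.85 [152. 172.] 263 [0.553 0.057 0.088]
top lever_grip 0.38 [157. 163.] 4508 [0.574 0.051 0.075]
top latch_pivot 0.62 [159. 165.] 4368 [0.575 0.053 0.075]
top cell_0 0.71 [310. 172.] 175 [ 0.553 -0.372  0.009]
top cell_0 0.6 [266. 214.] 179 [ 0.427 -0.238  0.008]
top cell_0 0.59 [240. 165.] 196 [ 0.573 -0.173  0.008]
top cell_0 0.57 [269. 173.] 189 [ 0.547 -0.266  0.008]
top cell_0 0.55 [278. 246.] 151 [ 0.346 -0.271  0.009]
top solder_spool 0.65 [272. 173.] 155 [ 0.547 -0.266  0.008]
top solder_spool 0.55 [371. 200.] 329 [ 0.464 -0.542  0.033]
top solder_spool 0.15 [158. 164.] 4521 [0.574 0.05  0.075]
```

```bash
python3 - <<'E'
import cv2
a=cv2.imread("pics/top0.png")[90:290,60:430]; cv2.imwrite("pics/top0c.png",cv2.resize(a,None,fx=2.16,fy=2.16,interpolation=2))
import numpy as np
d=np.load("top0.npz");W=d["W"];img=d["img"]
# lid top
m=(abs(W[...,2]-.0745)<.006)&(W[...,0]<.75)&(W[...,0]>.4)&(W[...,1]>-.2)
n,l,s,_=cv2.connectedComponentsWithStats(m.astype('uint8')); k=1+s[1:,4].argmax()
p=W[l==k]; r=cv2.minAreaRect((p[:,:2]*1000).astype('float32')); print(r,s[k],np.median(p[:,2]))
print(cv2.boxPoints(r))
# hi objects lever
m=(W[...,2]>.082)&(W[...,2]<.12)&(W[...,0]<.75)&(W[...,1]>-.2); q=W[m]; print(len(q),q.min(0),q.max(0))
r=cv2.minAreaRect((q[:,:2]*1000).astype('float32'));print(r)
# bench parts
m=(W[...,2]>.004)&(W[...,2]<.015)&(W[...,1]<-.1)
n,l,s,c=cv2.connectedComponentsWithStats(m.astype('uint8'))
for i in range(1,n):
    if s[i,4]>60:
        p=W[l==i]; print(c[i].round(),s[i,4],cv2.minAreaRect((p[:,:2]*1000).astype('float32')),np.median(p[:,2]).round(4),np.median(img[l==i],0))
E
```

```text
((577.8743896484375, 59.500732421875), (114.1152114868164, 272.9399719238281), 2.3408656120300293) [ 104  140  102   48 3805] 0.07466132684228512
[[515.29034 193.52635]
 [526.4384  -79.18587]
 [640.45844 -74.52489]
 [629.31036 198.18733]]
2737 [0.21441475 0.03916529 0.08202908] [0.74998173 0.47288078 0.11997558]
((493.32879638671875, 254.08908081054688), (535.4450073242188, 432.2156066894531), 3.1308987140655518)
[491.  46.] 206 ((909.3037109375, -921.53369140625), (12.958829879760742, 281.76763916015625), 87.53357696533203) 0.0093 [104. 108. 107.]
[312.  50.] 105 ((909.3094482421875, -396.015380859375), (4.268740653991699, 170.9556121826172), 87.83635711669922) 0.0066 [142. 183. 219.]
[227.  42.] 101 ((935.3359375, -131.26564025878906), (54.25529479980469, 62.56235122680664), 74.81608581542969) 0.0054 [137. 179. 216.]
[493. 109.] 72 ((723.0040283203125, -912.8812255859375), (10.619766235351562, 82.28795623779297), 84.78265380859375) 0.0089 [106. 110. 108.]
[456. 126.] 73 ((673.04248046875, -810.0067138671875), (93.85142517089844, 41.74327850341797), 24.696603775024414) 0.0085 [112. 
[... 851 characters left out ...]
00. 208.] 118 ((436.9806213378906, -624.5526733398438), (35.50936508178711, 49.99028778076172), 55.073177337646484) 0.0135 [180. 184. 179.]
[265. 216.] 195 ((431.1385498046875, -238.86859130859375), (43.00269317626953, 46.263343811035156), 13.536656379699707) 0.0083 [254. 255. 255.]
[277. 244.] 195 ((344.0046691894531, -272.085693359375), (54.5113639831543, 34.30171585083008), 20.97249412536621) 0.0084 [ 82. 118. 166.]
[399. 286.] 70 ((216.45294189453125, -613.2455444335938), (25.769174575805664, 25.979175567626953), 87.7763671875) 0.0061 [175.5 201.5 217.5]
[398. 343.] 73 ((60.474308013916016, -601.1982421875), (39.33864974975586, 18.527191162109375), 72.58575439453125) 0.0092 [32. 30. 31.]
```

View pics/top0c.png

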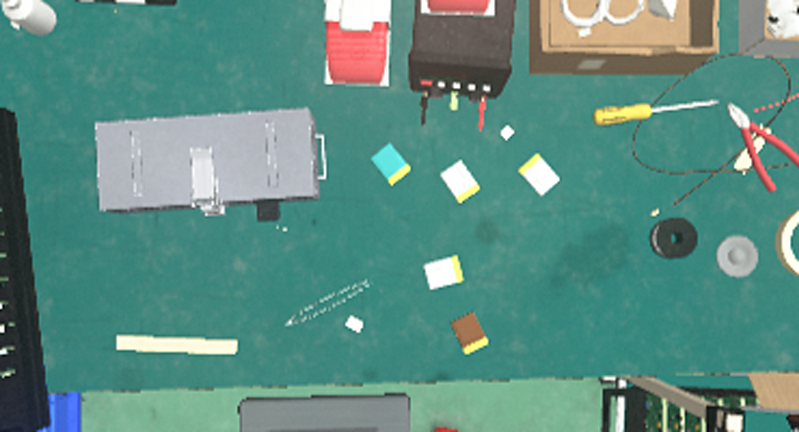

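View pics/scene0.png

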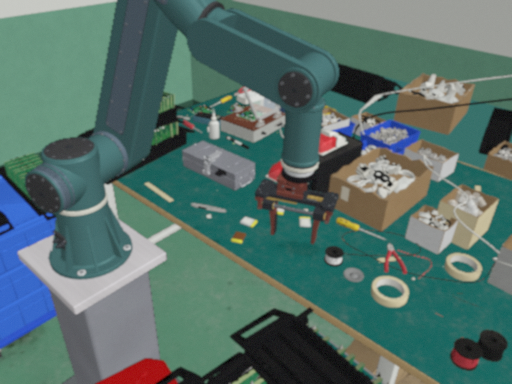

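The top crop shows the case with its lever at (203,175) and the tab at (268,210). White cells are at (460,181), (540,174) and (443,272), with the turquoise decoy at (391,163) and the brown one at (470,332). The scene view agrees, so three cells go into bays. Next I'll check the case pose and reachability.

```bash
cat >> h.py <<'E'
YAW=0.0409; C0=np.array([.5779,.0595,0.]); RC=Rn.from_euler('z',YAW)
def cw(x,y,z): return RC.apply(np.array([x,y,z])/1000.)+C0      # case mm -> world m
def wc(p): return RC.inv().apply(np.asarray(p)-C0)*1000
def ori(clos,alpha=0.,flip=0):
    """closing dir at angle clos (rad from case y, in case frame), body tilted by alpha toward case -x"""
    a=clos+flip*np.pi; y=np.array([-np.sin(a),np.cos(a),0]); z=np.array([0,0,-1.]); x=np.cross(y,z)
    r=RC*Rn.from_euler('y',-alpha)*Rn.from_matrix(np.stack([x,y,z],1))
    return r.as_quat()
def F(): return np.round(current_force(),1)
E
python3 - <<'E'
from h import *
d=np.load("top0.npz");W=d["W"];Q=(RC.inv().apply((W-C0).reshape(-1,3))*1000).reshape(W.shape)
def show(n,m): q=Q[m]; print(n,len(q),np.nanpercentile(q,[2,50,98],axis=0).round(1).tolist())
b=(abs(Q[...,0])<120)&(abs(Q[...,1])<150)
show("lever",b&(Q[...,2]>82)); show("tab",b&(Q[...,2]>55)&(Q[...,2]<68)&(Q[...,0]<-60)&(Q[...,1]<-40))
t=b&(abs(Q[...,2]-74.5)<3)
for ax,o in ((0,1),(1,0)):
    # edge extents by scanline
    g=np.round(Q[...,o]/5)
    v=[(Q[t&(g==k)][:,ax].min(),Q[t&(g==k)][:,ax].max()) for k in np.unique(g[t]) if (t&(g==k)).sum()>8]
    print(ax,np.median(v,0), np.round(v[1],1),np.round(v[-2],1))
print(current_clock(),current_orientation(),current_joint_pos())
for fl in (0,1):
  for nm,p,cl,al in [("lev0",(-14,0,76.5),0,0),("lev2",(-79,0,109),0,0),("tab",(-72,-74,56),0,.9),("tab",(-72,-74,56),0,1.05),("tabend",(96,-74,160),0,0),("knob0",(0,-76,55),np.pi/2,0),("knob1.2",(-177,45,55),np.pi/2-1.2,0),("bay",(0,-69,40),np.pi/2,.25),("bay",(0,23,40),np.pi/2,.25)]:
    q=inverse_kinematics(cw(*p),ori(cl,al,fl)); print(fl,nm,al,None if q is None else np.round(q,2))
E
```

```text
lever 274 [[-57.7, -14.7, 83.2], [-25.5, -1.2, 88.5], [10.0, 12.2, 96.2]]
tab 80 [[-81.8, -86.9, 60.8], [-71.4, -74.9, 64.6], [-60.7, -61.8, 67.7]]
0 [-54.30700823  55.57978143] [-53.9  56.4] [-54.8  55.4]
1 [-135.37480414  133.94672115] [-135.5  130.6] [-134.1  134.1]
1.1 [ 9.79690299e-01  2.00516628e-01  4.41183841e-06 -2.62642319e-05] [-1.28214190e+00  3.58789989e-01  1.51036532e+00  1.39591168e-05
  1.27248891e+00 -1.15120139e-01]
0 lev0 0 [-0.02  0.48  1.73 -0.    0.93 -1.63]
0 lev2 0 [-0.03  0.36  1.85 -0.    0.93 -1.64]
0 tab 0.9 None
0 tab 1.05 None
0 tabend 0 [-0.12  0.52  1.4  -0.    1.22 -1.73]
0 knob0 0 [-0.15  0.53  1.72 -0.    0.9   2.95]
0 knob1.2 0 [ 0.07  0.35  2.09 -0.    0.7  -1.91]
0 bay 0.25 [-0.17  0.48  1.95  0.11  0.48  2.84]
0 bay 0.25 None
1 lev0 0 [-0.02  0.48  1.73 -0.    0.93  1.51]
1 lev2 0 [-0.03  0.36  1.85 -0.    0.93  1.5 ]
1 tab 0.9 None
1 tab 1.05 None
1 tabend 0 [-0.12  0.52  1.4  -0.    1.22  1.41]
1 knob0 0 [-0.15  0.53  1.72 -0.    0.9  -0.19]
1 knob1.2 0 [ 0.07  0.35  2.09 -0.    0.7   1.23]
1 bay 0.25 [-0.17  0.48  1.95  0.11  0.48 -0.3 ]
1 bay 0.25 [ 0.02  0.48  1.94  0.01  0.47 -0.03]
```

```bash
cat >> h.py <<'E'
C0=np.array([.5784,.0585,0.])
QL=ori(0,0,1)
def lev(th,phi=0.,dz=-6.):   # TCP for lever angle th, lid angle phi, case mm
    l=lambda v,a: np.array([v[0]*np.cos(a)+v[1]*np.sin(a),-v[0]*np.sin(a)+v[1]*np.cos(a)])  # +a: front goes up/back
    g=l(np.array([42.,2.]),-th)   # lever: back end up and over to front
    p=np.array([56.,44.])+l(np.array([-112.,37.])+g,phi)
    return cw(p[0],0,p[1]+dz)
E
python3 - <<'E'
from h import *
for a in [(0,0),(1,0),(2.13,0),(2.13,1.76)]: print(a,wc(lev(*a)).round(), inverse_kinematics(lev(*a),QL) is not None)
move_gripper(.05)
p=lev(0); move_ptp(p+[0,0,.08],QL); print(F())
print("hit",servo_line(p,QL,rate=.06,contact_N=6),wc(current_position()).round(1),F())
move_gripper(.0); print("gap",current_finger_gap(),current_grip_force(),F())
for th in np.arange(.12,2.14,.12):
    servo_line(lev(th),rate=.06); print(round(th,2),wc(current_position()).round(1),F(),round(current_finger_gap(),4))
servo_line(lev(2.13),rate=.06); sleep(.4); print(F(),current_clock())
c=capture("top"); cv2.imwrite("pics/t1.png",cv2.resize(c["image"][120:230,80:200],None,fx=4,fy=4))
E
```

```text
(0, 0) [-14.  -0.  77.] True
(1, 0) [-35.   0. 111.] True
(2.13, 0) [-80.   0. 110.] True
(2.13, 1.76) [152.   0. 158.] True
[ 0.8 -0.3 -0.2]
hit False [-13.7  -0.   77.4] [-0.2  0.4 -0.2]
gap 0.023831726294795196 29.98872309923172 [ 0.9 10.  -0.6]
0.12 [-14.8   2.6  81.8] [-0.  11.2 -2.9] 0.0234
0.24 [-16.2   2.6  86.5] [-0.6  9.9 -2.5] 0.0238
0.36 [-18.2   2.6  91.2] [-1.4 10.3 -2.9] 0.0238
0.48 [-20.5   2.6  95.8] [-0.5  9.6 -2.7] 0.0239
0.6 [-23.2   2.6 100. ] [-0.2 10.3 -4. ] 0.0235
0.72 [-26.3   2.6 103.9] [-0.4  9.8 -2.8] 0.0235
0.84 [-29.7   2.6 107.4] [ 0.4  9.8 -2.2] 0.0236
0.96 [-33.2   2.5 110.6] [ 1.5 10.6 -2.6] 0.0232
1.08 [-37.1   2.5 113.2] [ 0.8  9.7 -1.9] 0.0231
1.2 [-41.2   2.5 115.4] [ 3.  10.2 -1.2] 0.0231
1.32 [-45.3   2.5 117.1] [ 3.2 10.6  1.8] 0.0231
1.44 [-49.5   2.4 118.3] [ 3.7 10.   4.1] 0.0229
1.56 [-53.4   2.4 119. ] [ 4.4 10.7  7. ] 0.0226
1.68 [-57.4   2.4 119.2] [ 3.8 10.9 10.4] 0.0228
1.8 [-61.7   2.3 118.8] [ 3.4 10.5 14. ] 0.0219
1.92 [-66.3   2.4 117.6] [ 3.2 10.6 20.2] 0.0213
2.04 [-72.6   1.7 114.3] [ 2.1 -7.3 -2.8] 0.0168
[-0.4 -0.3 -0.4] 11.225
```

View pics/t1.png

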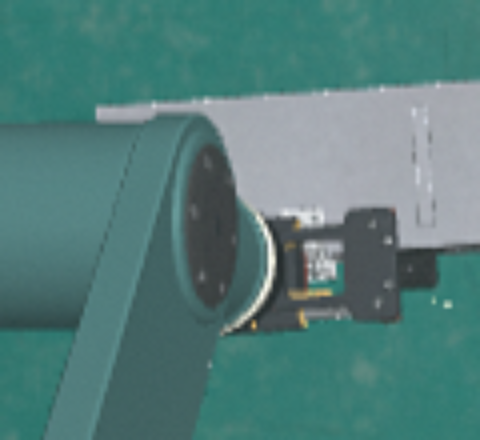

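The lever slipped out of the pads near the end (the gap dropped), and the arm hides it in the picture. I'll back off and look.

```bash
python3 - <<'E'
from h import *
print(wc(current_position()).round(1),current_finger_gap())
move_gripper(.05); p=current_position(); servo_line(p+[0,0,.07],rate=.15); move_ptp(cw(-60,-330,220),QL)
c=capture("top"); W=pts(c); Q=(RC.inv().apply((W-C0).reshape(-1,3))*1000).reshape(W.shape)
m=(abs(Q[...,0])<130)&(abs(Q[...,1])<25)&(Q[...,2]>82)&(Q[...,2]<170); q=Q[m]
print(len(q),np.nanpercentile(q,[2,50,98],axis=0).round(1).tolist())
i=np.argsort(q[:,2])[-8:]; print(q[i].round(0).tolist())
a=cv2.resize(c["image"][130:220,90:210],None,fx=4,fy=4)
s=capture("scene"); b=cv2.resize(s["image"][120:220,160:280],None,fx=4,fy=4)
cv2.imwrite("pics/t2.png",np.vstack([a[:280],b[:310]]))
E
```

```text
[-8.000e+01 -1.000e-01  1.095e+02] 0.00025655304812149856
86 [[-68.6, -15.2, 82.4], [-61.1, -6.1, 108.4], [-46.8, 14.2, 150.1]]
[[-66.0, -9.0, 148.0], [-65.0, 6.0, 148.0], [-65.0, 1.0, 148.0], [-64.0, 11.0, 148.0], [-67.0, 11.0, 149.0], [-65.0, -2.0, 150.0], [-66.0, -12.0, 150.0], [-65.0, 3.0, 151.0]]
```

View pics/t2.png

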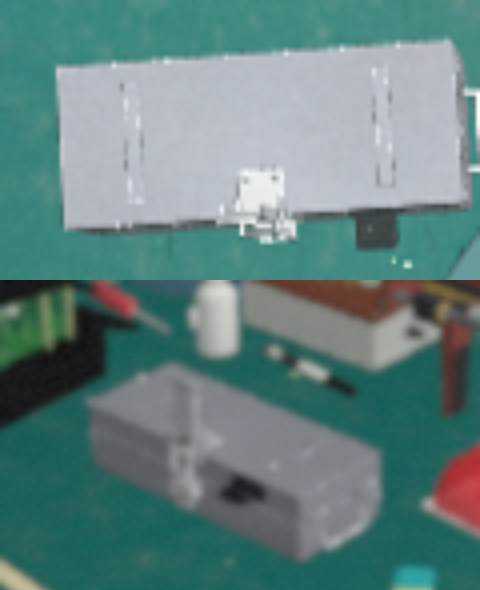

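The lever is upright at about 1.5 rad (tip near x=-65, z=150 mm), so the nose hasn't passed yet. I'll push it forward from behind with closed fingers.

```bash
cat >> h.py <<'E'
C0=np.array([.5784,.0605,0.])
def look(name,c,box,fx=4): x0,y0,x1,y1=box; cv2.imwrite(f"pics/{name}.png",cv2.resize(c["image"][y0:y1,x0:x1],None,fx=fx,fy=fx))
def casept(c): W=pts(c); return (RC.inv().apply((W-C0).reshape(-1,3))*1000).reshape(W.shape)
E
python3 - <<'E'
from h import *
move_gripper(0); move_ptp(cw(-20,0,190),QL); servo_line(cw(-20,0,118),rate=.1)
for x in range(-35,-73,-3):
    h=servo_line(cw(x,0,118-max(0,(-50-x))*.4),rate=.04,contact_N=30); print(x,h,wc(current_position()).round(1),F())
    if h: break
sleep(.3); print(F()); servo_line(cw(-35,0,118),rate=.1); servo_line(cw(-25,0,190)); move_ptp(cw(-60,-330,220),QL)
c=capture("top"); q=casept(c); m=(abs(q[...,0])<140)&(abs(q[...,1])<25)&(q[...,2]>82)&(q[...,2]<170); v=q[m]
print(len(v),v[np.argsort(v[:,2])[-10:]].round(0).tolist()); 
m=(q[...,0]<-58)&(q[...,0]>-130)&(abs(q[...,1])<14)&(q[...,2]>5)&(q[...,2]<75); print(q[m].round(0).tolist()[:12])
look("t3",capture("scene"),(160,110,300,230)); print(current_clock())
E
```

```text
-35 False [-35.1   0.  118.2] [-0.1 -0.5  0.8]
-38 False [-38.1   0.  118. ] [-0.3  1.1 -1. ]
-41 False [-41.3  -0.  117.9] [ 0.6 -0.1  0.9]
-44 False [-43.6  -0.  118.2] [1.  0.2 0. ]
-47 False [-47.   -0.  118.1] [1.7 0.4 1.5]
-50 False [-50.5  -0.  118. ] [ 0.8 -0.2 -0.1]
-53 False [-53.5   0.  116.7] [ 1.5 -0.6  2.4]
-56 False [-56.5   0.  115.5] [ 1.4 -0.1  1.7]
-59 False [-59.6   0.  114.2] [1.1 0.3 1.4]
-62 False [-62.4   0.  113. ] [-0.1 -0.   0.6]
-65 False [-63.3  -0.  112.6] [5.3 0.7 1.1]
-68 False [-6.360e+01 -1.000e-01  1.124e+02] [8.7 1.5 4.7]
-71 False [-6.390e+01 -1.000e-01  1.123e+02] [12.3  1.7  7.9]
[12.7  2.2  8.5]
181 [[-100.0, 1.0, 131.0], [-98.0, -7.0, 131.0], [-100.0, -5.0, 131.0], [-98.0, -12.0, 131.0], [-99.0, 11.0, 132.0], [-99.0, 5.0, 133.0], [-101.0, -13.0, 133.0], [-101.0, 10.0, 133.0], [-98.0, -10.0, 133.0], [-102.0, 8.0, 133.0]]
[[-59.0, 5.0, 75.0], [-59.0, 3.0, 73.0], [-63.0, -14.0, 75.0], [-60.0, -9.0, 44.0], [-60.0, -11.0, 41.0], [-62.0, -9.0, 41.0], [-62.0, -11.0, 37.0], [-65.0, -8.0, 40.0], [-65.0, -11.0, 38.0], [-65.0, -14.0, 39.0], [-70.0, -10.0, 70.0], [-71.0, -13.0, 72.0]]
23.4833
```

View pics/t3.png

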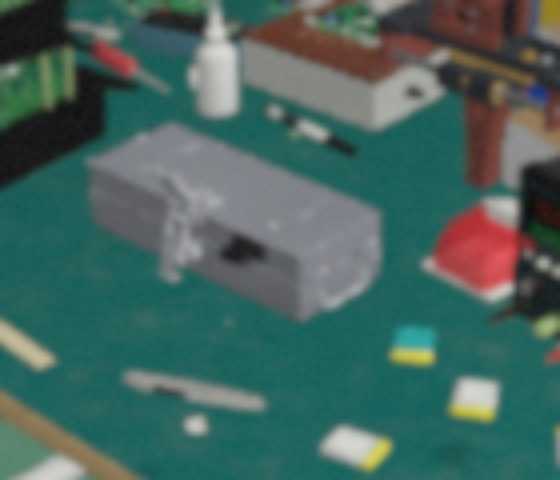

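The lever is at its stop and the hook hangs free in front of the case. Now I'll open the lid by pinching the lever and following the hinge arc.

```bash
python3 - <<'E'
from h import *
TH=2.14; L=lambda f: lev(TH,f,-14)
move_gripper(.05); move_ptp(L(0)+[0,0,.07],QL); print(servo_line(L(0),rate=.08,contact_N=8)); move_gripper(0.0)
print("gap",current_finger_gap(),F(),wc(current_position()).round(1))
for f in np.arange(.1,1.71,.1):
    servo_line(L(f),rate=.09); g=current_finger_gap(); print(round(f,2),wc(current_position()-L(f)+C0).round(1),F(),round(g,4))
    if g<.015: break
sleep(.3); c=capture("top"); look("t4",c,(80,90,230,230))
look("t4s",capture("scene"),(150,80,290,230)); print(current_clock())
E
```

```text
False
gap 0.02379958214621905 [-0.   4.9  4.1] [-80.2   0.8 101.6]
0.1 [-0.6  0.8 -0.2] [-1.   5.9 -2.5] 0.0237
0.2 [-0.8  0.8 -0.2] [-0.7  4.7 -1.8] 0.024
0.3 [-0.7  0.8  0. ] [-2.1  5.7 -1.7] 0.0233
0.4 [-0.5  0.8  0.2] [-1.5  4.8 -0.5] 0.0238
0.5 [-0.5  0.8  0.2] [-2.3  5.3 -0.6] 0.0235
0.6 [-0.4  0.8  0.2] [-2.6  4.7  0.2] 0.0236
0.7 [-0.3  0.8  0.2] [-2.9  4.9  0.5] 0.0239
0.8 [-0.2  0.8  0.3] [-2.   5.3  0.9] 0.0238
0.9 [-0.   0.8  0.4] [-3.   5.4  2.3] 0.0237
1.0 [0.2 0.8 0.5] [-1.5  5.1  2.1] 0.0238
1.1 [0.5 0.8 0.7] [-2.3  5.2  2.3] 0.0238
1.2 [1.  0.8 0.8] [-1.4  5.2  2.4] 0.0238
1.3 [1.4 0.7 0.9] [-0.3  4.5  4.3] 0.0237
1.4 [1.9 0.7 1.1] [0.4 5.5 5.2] 0.0237
1.5 [2.3 0.7 1.1] [1.3 5.1 3.8] 0.0235
1.6 [2.8 0.7 1.2] [1.8 5.  4.3] 0.0235
1.7 [3.1 0.7 1.3] [2.8 6.2 4.7] 0.0233
33.125
```

View pics/t4s.png

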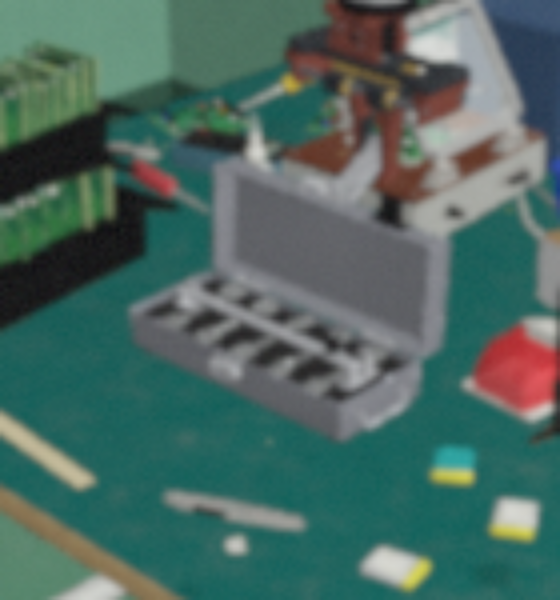

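The lid is open; the bar lies across the bays with its knob at the right end. I'll release the lever, then locate the knob and the inside of the case from above.

```bash
python3 - <<'E'
from h import *
move_gripper(.05); servo_line(current_position()+[0,0,.06],rate=.15); move_ptp(cw(-60,-330,220),QL)
c=capture("top"); q=casept(c); look("t5",c,(90,120,210,230),5); np.save("q5.npy",q); cv2.imwrite("i5.png",c["image"])
for n in ("bar_knob","bar_catch"):
    for d in silhouettes("top",n): print(n,round(d["conf"],2),np.round(d["xy"]),d["region"].sum(),np.nanmedian(q[d["region"]],0).round(1))
def s(n,m): v=q[m]; print(n,len(v),np.nanpercentile(v,[3,50,97],axis=0).round(1).tolist())
b=(abs(q[...,0])<50)&(abs(q[...,1])<130)
s("knob",b&(q[...,2]>60)&(q[...,2]<80)&(q[...,1]<0))
s("bar",b&(q[...,2]>48)&(q[...,2]<58)&(abs(q[...,1])<50))
s("lidtop",(abs(q[...,1])<150)&(q[...,2]>120)&(q[...,0]>40)&(q[...,0]<200))
s("rimfront",(abs(q[...,1])<120)&(abs(q[...,0]+56)<8)&(abs(q[...,2]-44)<4))
s("lever",(abs(q[...,1])<20)&(q[...,2]>120)&(q[...,0]>100)&(q[...,0]<220))
# cells via contours on colour
im=c["image"].astype(int)
print(current_clock())
E
```

```text
bar_knob 0.66 [154. 166.] 370 [-0.4 -0.9 53. ]
bar_catch 0.71 [152. 149.] 7175 [45.9 -2.3 44.3]
knob 40 [[-14.7, -114.1, 60.3], [2.1, -82.6, 66.1], [12.1, -73.5, 71.3]]
bar 158 [[-5.7, -45.4, 48.6], [-0.1, 1.1, 53.0], [5.7, 46.4, 56.5]]
lidtop 1601 [[65.1, -129.9, 146.7], [94.0, -3.3, 153.9], [163.8, 127.1, 185.1]]
rimfront 154 [[-60.4, -108.9, 40.2], [-53.9, -6.8, 43.7], [-48.4, 108.9, 47.1]]
lever 361 [[101.9, -15.2, 149.9], [136.9, -2.4, 162.9], [170.4, 11.3, 179.5]]
35.875
```

View pics/t5.png

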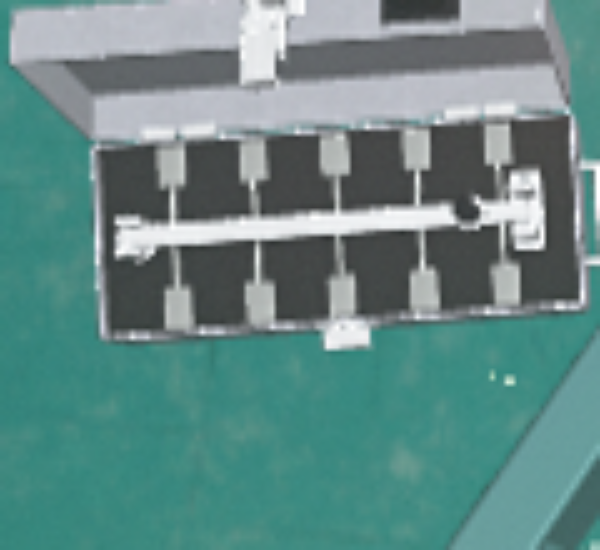

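The bar lies at x≈0, with the knob at (467,210) and the catch at (527,210) in this crop, matching the model. I'll lift the knob and swing it to the front.

```bash
cat >> h.py <<'E'
def bar(s,l,z=59.5,dx=0.):
    r=Rn.from_euler('z',-s)*Rn.from_euler('x',-l); p=r.apply([dx,-190,z-49.])+[0,114,49]
    b=np.array([[0,1,0],[1,0,0],[0,0,-1.]]).T  # x_tool=+... y_tool=case y? built below
    y=np.array([0,1.,0]);zz=np.array([0,0,-1.]);base=Rn.from_matrix(np.stack([np.cross(y,zz),y,zz],1))
    return cw(*p),(RC*r*base).as_quat()
E
python3 - <<'E'
from h import *
p,o=bar(0,0); move_gripper(.026); move_ptp(p+[0,0,.09],o)
print("hit",servo_line(p,o,rate=.08,contact_N=6),F()); 
if abs(current_position()[2]-p[2])<.002:
    move_gripper(0); print("gap",current_finger_gap(),wc(current_position()).round(1),F())
    for l in (.04,.08,.11): servo_line(*bar(0,l),rate=.05)
    print(current_finger_gap(),F())
    for s in np.arange(.1,1.21,.1):
        servo_line(*bar(s,.11),rate=.12)
    print(current_finger_gap(),F())
    for l in (.05,.0): servo_line(*bar(1.2,l),rate=.08)
    print(current_finger_gap(),F()); move_gripper(.026); servo_line(bar(1.2,0)[0]+[0,0,.06],rate=.15)
    move_ptp(cw(-60,-330,220),QL)
    c=capture("top"); look("t6",c,(90,120,330,260),3); np.save("q6.npy",casept(c)); np.save("W6.npy",pts(c)); cv2.imwrite("i6.png",c["image"]); np.savez("cam.npz",K=c["intrinsics"],R=c["R"],t=c["t"])
print(current_clock())
E
```

```text
hit False [ 0.2 -0.7  0.8]
gap 0.012851322758504627 [ -0.1 -75.2  59.6] [0.6 5.2 0.4]
0.0130484701055549 [-1.   6.1 -1.4]
0.01267828597956746 [0.2 0.2 0.4]
0.01244039066610387 [-0.6 -0.3  0.7]
48.075
```

View pics/t6.png

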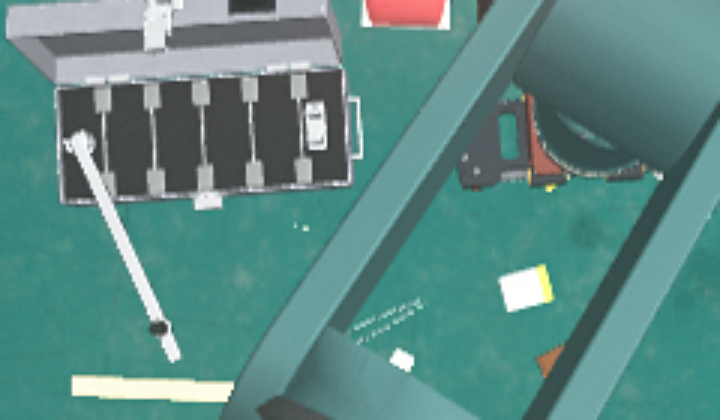

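The bar is swung clear to the front. I'll move the arm away, measure the cells and check how far the hook protrudes from the open lid.

```bash
cat >> h.py <<'E'
C0=np.array([.5784,.0613,0.]); HOME=[-1.282,.359,1.51,0,1.272,-.115]
def cells():
    c=capture("top"); im=c["image"]; K=np.array(c["intrinsics"],float);R=np.array(c["R"]);t=np.array(c["t"]); W=pts(c)
    hsv=cv2.cvtColor(im,cv2.COLOR_BGR2HSV); h,s,v=[hsv[...,i].astype(int) for i in range(3)]
    white=(s<40)&(v>190); yel=(h>20)&(h<36)&(s>110)&(v>130); out=[]
    big=(white|yel)&(W[...,2]>.003)&(W[...,2]<.06)
    big=cv2.morphologyEx(big.astype('uint8'),cv2.MORPH_CLOSE,np.ones((3,3)))
    n,l,st,ce=cv2.connectedComponentsWithStats(big)
    for i in range(1,n):
        m=l==i; k=m.sum(); y=(m&yel).sum(); w=(m&white).sum()
        if not(110<k<320 and y>15 and w>70): continue
        zz=np.nanmedian(W[m][:,2])
        v_,u_=np.nonzero(m); up=np.array([(u_-K[0,2])/K[0,0],(v_-K[1,2])/K[1,1],np.ones(k)]).T@R  # rays world
        o=-R.T@t; P=(o+up*((zz-o[2])/up[:,2])[:,None])[:,:2]
        cen=P.mean(0); yc=P[yel[v_,u_]].mean(0); d=np.linalg.eigh(np.cov((P-cen).T)); ax=d[1][:,1]
        if ax@(yc-cen)<0: ax=-ax
        out.append((cen,np.arctan2(ax[1],ax[0]),zz,k,np.degrees(np.arccos((ax@(yc-cen))/np.linalg.norm(yc-cen)))))
    return out,c
E
python3 - <<'E'
from h import *
goto_joints(HOME); o,c=cells()
for x in o: print([np.round(a,3) for a in x])
q=casept(c); m=(abs(q[...,1])<135)&(q[...,2]>90)&(q[...,0]>-60)&(q[...,0]<84); v=q[m]
for lo,hi in ((-135,-95),(-95,-50),(-50,-20),(-20,20),(20,60),(60,135)):
    w=v[(v[:,1]>lo)&(v[:,1]<hi)]; print(lo,hi,len(w),w[np.argsort(w[:,0])[:3]].round(0).tolist())
print(wc([.7,-.2,0]), current_clock())
W=pts(c); m=(W[...,0]>.6)&(W[...,0]<.8)&(W[...,1]>-.5)&(W[...,1]<-.28)&(W[...,2]>.06); print(W[m].min(0),np.nanmax(W[m],0))
E
```

```text
[array([ 0.554, -0.372]), np.float64(0.702), np.float64(0.009), np.int64(185), np.float64(0.374)]
[array([ 0.548, -0.266]), np.float64(-2.56), np.float64(0.008), np.int64(181), np.float64(0.172)]
[array([ 0.427, -0.24 ]), np.float64(-1.327), np.float64(0.008), np.int64(185), np.float64(2.29)]
-135 -95 44 [[77.0, -107.0, 156.0], [78.0, -135.0, 155.0], [78.0, -97.0, 155.0]]
-95 -50 48 [[77.0, -60.0, 159.0], [78.0, -66.0, 153.0], [78.0, -71.0, 151.0]]
-50 -20 31 [[77.0, -36.0, 156.0], [77.0, -27.0, 157.0], [77.0, -24.0, 158.0]]
-20 20 126 [[49.0, -11.0, 188.0], [49.0, -6.0, 188.0], [50.0, -8.0, 186.0]]
20 60 38 [[78.0, 38.0, 153.0], [78.0, 47.0, 156.0], [78.0, 40.0, 153.0]]
60 135 124 [[67.0, 131.0, 99.0], [68.0, 130.0, 92.0], [69.0, 132.0, 101.0]]
[ 110.81411668 -266.05353135    0.        ] 49.6333
[ 0.64587701 -0.49991931  0.06000153] [ 0.7999317  -0.28003447  0.21659493]
```

The hook sticks out to x≈49 mm at z≈188 in the middle of the lid. So two cells go into the outer bays, and the third into bay −23 with more tilt and a diagonal approach. Picking and placing the first one:

```bash
cat >> h.py <<'E'
def best(pos,quats):
    c=[]
    for q in quats:
        j=inverse_kinematics(pos,q)
        if j is not None: c.append((abs(j[5]-current_joint_pos()[5]),tuple(q)))
    return list(min(c)[1])
def place(idx,bay,alpha,zrel):
    goto_joints(HOME); o,_=cells(); o=[x for x in o if wc([*x[0],0])[1]<-140]; print(len(o),[x[0].round(3).tolist() for x in o])
    cen,th,*_=o[idx]; p=np.array([cen[0],cen[1]+.001,.004])
    cl=th-YAW-np.pi/2   # closing dir along long axis
    q=best(p,[ori(cl,0,0),ori(cl,0,1)])
    move_gripper(.066); move_ptp(p+[0,0,.1],q); h=servo_line(p,q,rate=.1,contact_N=8); print("pick hit",h,current_position()[2])
    move_gripper(.0); g=current_finger_gap(); print("gap",g)
    servo_line(p+[0,0,.16],rate=.2); print("gap",current_finger_gap())
    if current_finger_gap()<.04: return False
    z=zrel; t=cw(-1,bay,z); a=cw(-46,bay,z+80)
    q=best(t,[ori(np.pi/2,alpha,0),ori(np.pi/2,alpha,1)]); print("IK",[inverse_kinematics(x,q) is not None for x in (t,a)])
    move_ptp(a,q); 
    if current_finger_gap()<.04: print("lost"); return False
    h=servo_line(t,q,rate=.08,contact_N=10); print("place hit",h,wc(current_position()).round(1),F(),current_finger_gap())
    move_gripper(.053); servo_line(cw(-2,bay,z+6),q,rate=.1); servo_line(a,q,rate=.2); print(current_clock()); return True
E
python3 - <<'E'
from h import *
print(place(1,69,.22,47.5)); goto_joints(HOME); c=capture("top"); look("t7",c,(90,120,330,260),3)
E
```

```text
3 [[0.554, -0.372], [0.548, -0.266], [0.427, -0.24]]
pick hit False 0.004608303490130684
gap 0.04558296627338511
gap 0.0451393801689096
IK [True, True]
place hit False [-1.  69.1 47.9] [ 0.2  0.1 -0.4] 0.04525838032770721
58.8667
True
```

View pics/t7.png

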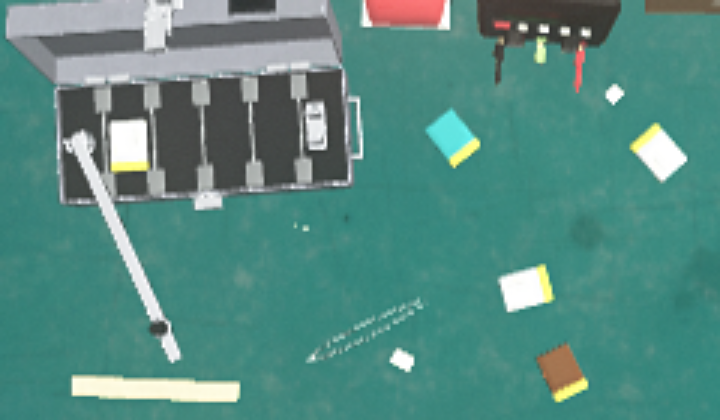

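The first cell lies flat in the left bay at (128,145), and everything else is undisturbed. Now the other two.

```bash
python3 - <<'E'
from h import *
if place(0,-69,.22,47.5) and place(0,-23,.38,51.): print("ok")
goto_joints(HOME); c=capture("top"); look("t8",c,(90,120,330,260),3); q=casept(c)
for b in (69,-23,-69):
    m=(abs(q[...,1]-b+2)<14)&(abs(q[...,0])<20); v=q[m]; A=np.c_[v[:,:2],np.ones(len(v))]; print(b,np.median(v[:,2]),np.linalg.lstsq(A,v[:,2],rcond=None)[0].round(3))
E
```

```text
2 [[0.554, -0.372], [0.427, -0.24]]
pick hit False 0.004692905085591753
gap 0.044969553844535624
gap 0.045411892313267005
IK [True, True]
place hit False [ -1.  -69.   47.9] [-0.2  0.5 -0.2] 0.04521503288324693
70.1583
1 [[0.427, -0.24]]
pick hit False 0.004434628424130099
gap 0.04519219417519112
gap 0.0451836004507715
IK [True, True]
place hit False [ -1.  -23.   51.4] [-0.  -0.2 -0.9] 0.045383727714679224
80.5167
ok
69 44.21777790189545 [-4.6000e-02 -3.0000e-03  4.4343e+01]
-23 44.48027182840757 [ 6.0000e-03 -6.0000e-03  4.4319e+01]
-69 44.44340353594281 [ 1.7000e-02 -4.7000e-02  4.0922e+01]
```

View pics/t8.png

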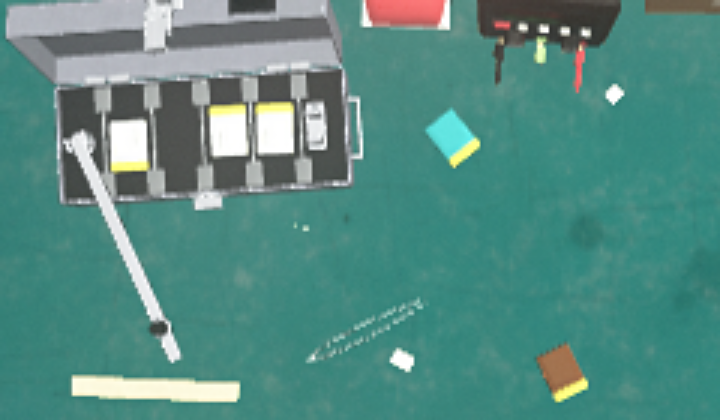

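All three cells lie flat and centred at (128,145), (229,131) and (275,129). Now the bar goes back into its catch.

```bash
python3 - <<'E'
from h import *
p,o=bar(1.2,0); move_gripper(.03); move_ptp(p+[0,0,.08],o); print("hit",servo_line(p,o,rate=.08,contact_N=6)); move_gripper(0); print("gap",current_finger_gap(),F())
for l in (.05,.11): servo_line(*bar(1.2,l),rate=.05)
for s in np.arange(1.1,-.01,-.1): servo_line(*bar(s,.11),rate=.12)
print("gap",current_finger_gap(),F())
for l in (.08,.05,.025,.008): servo_line(*bar(0,l),rate=.04); print(l,F(),wc(current_position()-bar(0,l)[0]+C0).round(1))
move_gripper(.026); servo_line(bar(0,0)[0]+[0,0,.09],rate=.12); goto_joints(HOME)
c=capture("top"); look("t9",c,(90,120,210,220),5); q=casept(c)
m=(abs(q[...,0])<8)&(abs(q[...,1]+60)<6); print("barz right",np.median(q[m][:,2]))
m=(abs(q[...,0])<4)&(abs(q[...,1]-60)<30); print("barz left",np.median(q[m][:,2]))
for y in (-50,0,50):
    v=q[(abs(q[...,1]-y)<15)&(abs(q[...,2]-53)<3.5)&(abs(q[...,0])<30)]; print(y,v[:,0].mean().round(1))
print(current_clock())
E
```

```text
hit False
gap 0.012595362527567409 [-1.1 -1.1  0.8]
gap 0.012930174312865009 [ 0.  -3.3  0.3]
0.08 [ 0.9 -0.2  0.2] [-1.3  0.2 -0.3]
0.05 [ 0.7 -1.1 -0.2] [-0.6  0.2 -0.1]
0.025 [-0.4 -0.4 -1.3] [-0.3  0.2 -0. ]
0.008 [ 0.5 -0.9 -0.1] [-0.2  0.2  0. ]
barz right 51.46313385492353
barz left 53.029142279717774
-50 0.2
0 0.5
50 0.3
96.6667
```

View pics/t9.png

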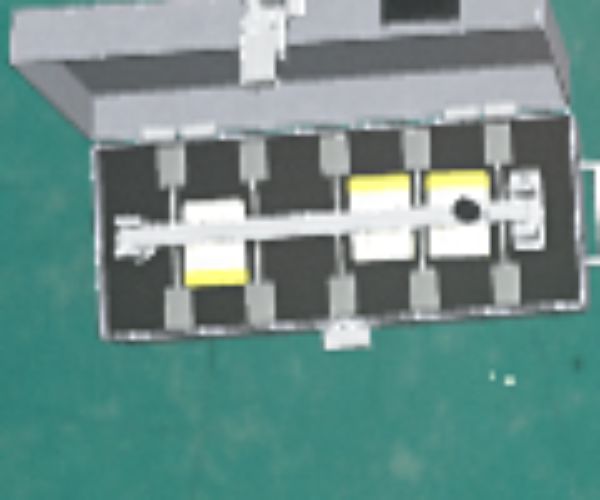

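The bar is straight and down in its catch, with the knob at (467,210). Next I'll pinch the lever again and bring the lid down along the same arc.

```bash
python3 - <<'E'
from h import *
L=lambda f: lev(2.14,f,-14)
move_gripper(.055); move_ptp(L(1.76)+[0,0,.08],QL); print("hit",servo_line(L(1.76),QL,rate=.08,contact_N=8),F())
move_gripper(0); print("gap",current_finger_gap(),F(),wc(current_position()).round(1))
ok=current_finger_gap()>.018
for f in np.r_[np.arange(1.7,.05,-.1),0.05,-.005]:
    if not ok: break
    servo_line(L(f),rate=.09); g=current_finger_gap(); print(round(f,2),wc(current_position()-L(f)+C0).round(1),F(),round(g,4)); ok=g>.018
sleep(.3)
if ok:
    move_gripper(.055); servo_line(current_position()+[0,0,.08],rate=.15); goto_joints(HOME)
    c=capture("top"); q=casept(c); b=(abs(q[...,0])<50)&(abs(q[...,1]+60)<60)&(abs(q[...,1]+60)>10)
    v=q[b&(abs(q[...,2]-76)<12)]; A=np.c_[v[:,:2],np.ones(len(v))]; print("lid plane",len(v),np.linalg.lstsq(A,v[:,2],rcond=None)[0].round(4))
    m=(abs(q[...,0])<150)&(abs(q[...,1])<25)&(q[...,2]>85); v=q[m]; print(len(v),v[np.argsort(v[:,2])[-6:]].round(0).tolist())
    look("t10",capture("scene"),(160,110,300,230))
print(current_clock())
E
```

```text
hit False [-0.5 -0.1  0.4]
gap 0.023615858917445214 [0.4 0.5 0.4] [151.8   0.2 150.6]
1.7 [-1.4  0.2 -0.5] [-1.2  0.8 -3. ] 0.0239
1.6 [-1.9  0.2 -0.6] [-3.2  1.6 -9.1] 0.0235
1.5 [-1.   0.2 -0.2] [-2.7  0.7 -9.9] 0.0237
1.4 [-0.1  0.1  0.2] [-1.7  2.2 -9.1] 0.0236
1.3 [0.3 0.1 0.6] [-1.   3.5 -7.2] 0.0234
1.2 [0.2 0.1 0.4] [-0.7  3.2 -7.2] 0.024
1.1 [0.1 0.1 0.1] [-0.4  2.9 -6. ] 0.024
1.0 [0.2 0.1 0.1] [-0.4  4.4 -6.7] 0.0236
0.9 [0.4 0.  0.1] [ 0.4  4.2 -8. ] 0.0236
0.8 [0.6 0.  0.2] [ 2.2  4.8 -5.7] 0.0237
0.7 [0.6 0.  0.3] [ 0.9  3.8 -6.2] 0.0238
0.6 [ 0.8 -0.   0.4] [ 1.4  4.8 -5. ] 0.0241
0.5 [ 1.2 -0.   0.5] [ 3.3  4.8 -5.4] 0.0236
0.4 [ 1.6 -0.   0.6] [ 2.9  4.4 -5.4] 0.0236
0.3 [ 1.9 -0.   0.7] [ 2.7  4.5 -3.7] 0.0235
0.2 [ 9.5 -0.1  5.2] [ 7.3  7.3 15.4] 0.0228
0.1 [ 0.9 -0.9  1.1] [-0.9  0.6 -0.2] 0.0012
107.5917
```

```bash
ls pics/t10.png
```

```text
ls: cannot access 'pics/t10.png': No such file or directory
```

The grip was lost around φ=0.2 after something blocked. I'll look.

```bash
python3 - <<'E'
from h import *
print(wc(current_position()).round(0)); move_gripper(.055); servo_line(current_position()+[0,0,.1],rate=.15); goto_joints(HOME)
c=capture("top"); q=casept(c); b=(abs(q[...,0])<50)&(abs(abs(q[...,1])-60)<35)
v=q[b]; print("z med",np.median(v[:,2])); 
for x in (-50,-25,0,25,50):
    w=q[(abs(q[...,0]-x)<5)&(abs(q[...,1]+50)<30)]; print(x,np.median(w[:,2]).round(1))
m=(abs(q[...,0])<150)&(abs(q[...,1])<25)&(q[...,2]>85); v=q[m]; print(len(v),v[np.argsort(v[:,2])[-6:]].round(0).tolist())
s=capture("scene"); a=cv2.resize(s["image"][120:220,160:280],None,fx=4,fy=4)[:330]; b=cv2.resize(c["image"][140:200,90:210],None,fx=4,fy=4); cv2.imwrite("pics/t10.png",np.vstack([a,b]))
E
```

```text
[-73.  -0. 114.]
z med 84.45036991288096
-50 86.4
-25 87.2
0 84.2
25 80.1
50 76.3
360 [[-32.0, -9.0, 162.0], [-32.0, -12.0, 163.0], [-31.0, -2.0, 163.0], [-32.0, -15.0, 163.0], [-32.0, -8.0, 164.0], [-31.0, 2.0, 166.0]]
```

View pics/t10.png

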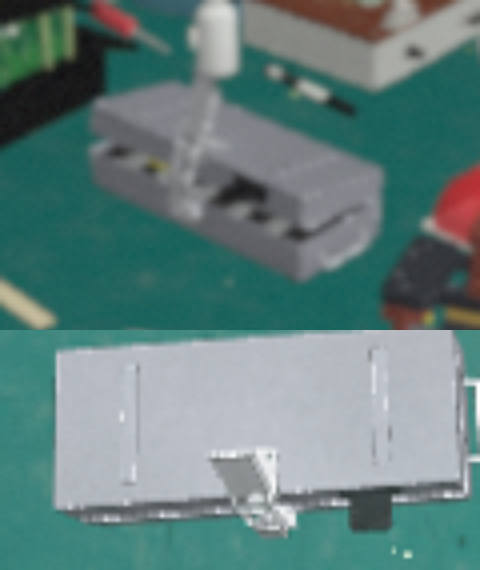

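The lid is about 0.16 rad open and the lever has fallen back to about 1.3, so the hook is resting on the keeper. I'll push the lever forward again from behind so the hook kicks out and the lid can drop shut.

```bash
python3 - <<'E'
from h import *
move_gripper(0); move_ptp(cw(15,0,200),QL); servo_line(cw(15,0,128),rate=.12)
for x in range(0,-73,-4):
    h=servo_line(cw(x,0,128-max(0,(-25-x))*.33),rate=.05,contact_N=25); print(x,h,wc(current_position()).round(1),F())
    if h: break
sleep(.3); servo_line(current_position()+RC.apply([.03,0,.01]),rate=.1); servo_line(cw(-15,0,200)); goto_joints(HOME)
c=capture("top"); q=casept(c)
for x in (-50,-25,0,25,50):
    w=q[(abs(q[...,0]-x)<5)&(abs(q[...,1]+50)<30)]; print(x,np.median(w[:,2]).round(1))
m=(abs(q[...,0])<150)&(abs(q[...,1])<25)&(q[...,2]>85); v=q[m]; print(len(v),v[np.argsort(v[:,2])[-6:]].round(0).tolist())
s=capture("scene"); a=cv2.resize(s["image"][120:220,160:280],None,fx=4,fy=4)[:330]; b=cv2.resize(c["image"][140:200,90:210],None,fx=4,fy=4); cv2.imwrite("pics/t11.png",np.vstack([a,b])); print(current_clock())
E
```

```text
0 False [-2.000e-01  1.000e-01  1.284e+02] [-0.4  0.6  0.9]
-4 False [ -4.2   0.  128. ] [ 0.9 -0.5  0.1]
-8 False [ -8.3   0.  127.9] [-0.1 -0.4  0.2]
-12 False [-12.3   0.  128. ] [ 0.1 -0.2  1. ]
-16 False [-1.500e+01 -1.000e-01  1.285e+02] [ 1.9 -0.2  1.8]
-20 False [-1.920e+01 -1.000e-01  1.285e+02] [3.3 0.3 3. ]
-24 False [-24.6   0.  127.9] [ 2.  -0.9  1.2]
-28 False [-28.6   0.  126.8] [2.9 0.1 1.5]
-32 False [-31.2  -0.  126. ] [5.  0.1 3.8]
-36 False [-3.320e+01 -1.000e-01  1.254e+02] [8.2 0.2 4.6]
-40 False [-33.7  -0.2 125.4] [12.3  1.8  6.4]
-44 False [-34.1  -0.2 125.5] [17.1  2.4  9.3]
-48 False [-4.930e+01  1.000e-01  1.203e+02] [-0.3 -0.7 -0.7]
-52 False [-5.430e+01  1.000e-01  1.181e+02] [0.5 0.3 0.7]
-56 False [-56.8   0.  117.4] [-0.6  0.6 -0.2]
-60 False [-60.3   0.  116.4] [0.9 0.  0. ]
-64 False [-64.3  -0.  115.1] [0.9 0.2 0.3]
-68 False [-6.490e+01 -1.000e-01  1.149e+02] [6.4 0.8 0.3]
-72 False [-6.530e+01 -1.000e-01  1.147e+02] [12.1  1.5  2.6]
-50 74.5
-25 74.5
0 75.0
25 74.5
50 74.5
164 [[-100.0, -11.0, 132.0], [-97.0, -6.0, 133.0], [-102.0, 5.0, 133.0], [-100.0, -3.0, 133.0], [-101.0, -14.0, 133.0], [-100.0, 1.0, 136.0]]
125.0583
```

View pics/t11.png

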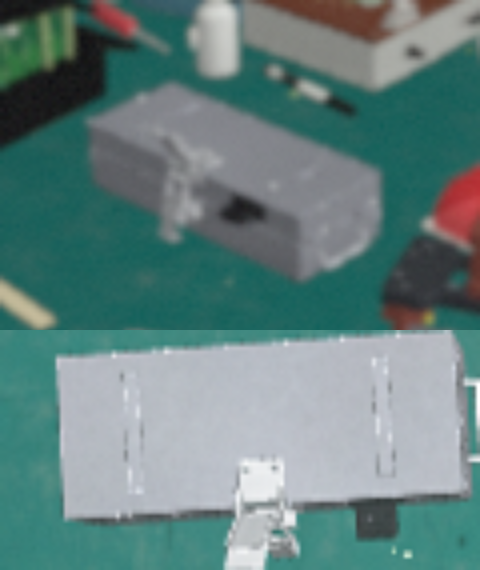

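The lid is flat shut (top at z≈74.5 mm everywhere) and the lever is at its stop. Closing the lever: push it back from the front, then press it down from above.

```bash
python3 - <<'E'
from h import *
sleep(.2); move_ptp(cw(-128,0,200),QL); servo_line(cw(-128,0,116),rate=.12)
for x in range(-116,-33,6):
    h=servo_line(cw(x,0,116),rate=.07,contact_N=25); print(x,h,wc(current_position()).round(1),F())
    if h: break
servo_line(current_position()+RC.apply([-.008,0,.04]),rate=.15); servo_line(cw(-8,0,155),rate=.15)
for z in list(range(148,90,-6))+[88,86,84]:
    h=servo_line(cw(-10,0,z),rate=.06,contact_N=30); print(z,h,wc(current_position()).round(1),F())
    if h: break
sleep(.2); servo_line(cw(-10,0,170),rate=.15); goto_joints(HOME)
c=capture("top"); q=casept(c); m=(abs(q[...,0])<150)&(abs(q[...,1])<20)&(q[...,2]>80); v=q[m]; print(len(v),np.percentile(v,[2,50,98],axis=0).round(1).tolist())
m=(q[...,0]<-57)&(q[...,0]>-100)&(abs(q[...,1])<16)&(q[...,2]>3)&(q[...,2]<75); print(q[m].round(0).tolist()[:14])
s=capture("scene"); a=cv2.resize(s["image"][120:220,160:280],None,fx=4,fy=4)[:330]; b=cv2.resize(c["image"][140:200,90:210],None,fx=4,fy=4); cv2.imwrite("pics/t12.png",np.vstack([a,b])); print(current_clock())
E
```

```text
-116 False [-1.148e+02 -1.000e-01  1.165e+02] [0.4 0.1 0.2]
-110 False [-109.5   -0.   116.1] [-1.   0.2  0.5]
-104 False [-103.5   -0.   116. ] [ 0.1 -0.1 -0.6]
-98 False [-97.7  -0.  116. ] [-0.2 -0.4  0. ]
-92 False [-91.2  -0.  116.1] [-0.2 -0.5 -0.1]
-86 False [-8.520e+01 -1.000e-01  1.161e+02] [ 0.  -0.7 -0.2]
-80 False [-79.3  -0.  116.1] [-0.5  0.7 -0.3]
-74 False [-73.4  -0.  116. ] [0.  0.2 0. ]
-68 False [-67.4  -0.  116. ] [-0.3 -0.3  0.2]
-62 False [-61.4  -0.  116. ] [-0.3  0.2  0.1]
-56 False [-55.3  -0.  116. ] [ 0.  -0.2 -0.7]
-50 False [-49.3  -0.  116.1] [ 0.6 -0.   0.2]
-44 False [-43.3  -0.  116.1] [-0.4 -0.9  0.6]
-38 False [-37.4  -0.  116.1] [0.2 1.  0.4]
148 False [-1.170e+01  1.000e-01  1.472e+02] [ 0.9 -0.   0.5]
142 False [-10.5   0.  141.6] [-0.4  0.2  0.2]
136 False [-10.3  -0.  135.6] [-0.1 -0.2 -1. ]
130 False [-10.4   0.  129.5] [ 0.  -0.8  0.4]
124 False [-10.4   0.  123.5] [ 0.1 -0.5  0.6]
118 False [-8.200e+00 -1.000e-01  1.186e+02] [3.1 0.6 3.1]
112 False [-7.700e+00 -1.000e-01  1.131e+02] [ 1.9 -0.5  3.7]
106 False [-11.    0.  105.6] [ 1.4 -0.8  1.5]
100 False [-11.6   0.1  99.1] [-0.4 -0.7 -0.5]
94 False [-11.    0.1  93.2] [ 0.7  0.7 -0.3]
88 False [-10.4   0.   87.5] [ 1.   0.7 -0.1]
86 False [-10.   -0.   86.7] [-1.3 -0.5  7.1]
84 False [-9.9 -0.  86.1] [-5.3 -0.2 19.6]
279 [[-58.5, -16.5, 82.2], [-27.0, -3.2, 88.3], [9.1, 10.4, 96.5]]
[[-58.0, 7.0, 74.0], [-59.0, -12.0, 65.0], [-59.0, -14.0, 59.0], [-57.0, -13.0, 43.0], [-57.0, -15.0, 40.0], [-61.0, 5.0, 73.0], [-62.0, -9.0, 74.0], [-62.0, -10.0, 65.0], [-61.0, -11.0, 59.0], [-61.0, -14.0, 59.0], [-60.0, -13.0, 43.0], [-60.0, -15.0, 41.0], [-57.0, -16.0, 4.0], [-64.0, 5.0, 74.0]]
139.5917
```

View pics/t12.png

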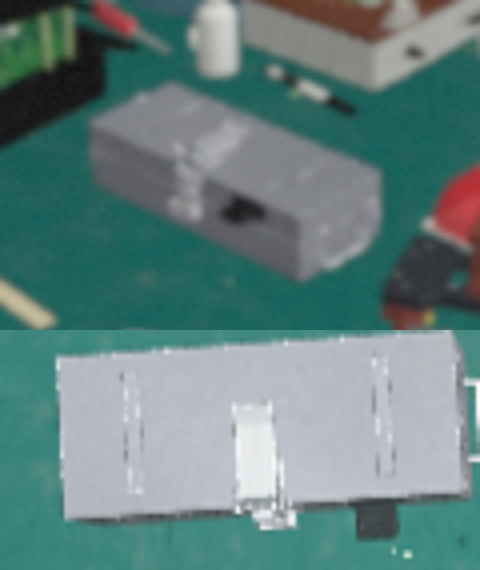

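The lever lies flat, with the same extents as at the start. I'll compare the hook area with the starting images before handing in.

```bash
python3 - <<'E'
from h import *
a0=cv2.imread("pics/scene0.png"); t0=cv2.imread("pics/top0.png")
s=capture("scene"); c=capture("top")
for n,a,b in (("scene",a0,s["image"]),("top",t0,c["image"])):
    x0,y0,x1,y1=(190,140,235,190) if n=="scene" else (130,150,180,195)
    d=cv2.absdiff(a,b)[y0:y1,x0:x1].max(2); print(n,d.mean().round(2),(d>40).sum(),np.argwhere(d>40)[:10].tolist())
cv2.imwrite("pics/t13.png",np.hstack([cv2.resize(i[130:195,185:240],None,fx=7,fy=7) for i in (a0,s["image"])]))
E
```

```text
scene 2.25 0 []
top 3.19 7 [[37, 29], [38, 26], [38, 27], [38, 29], [38, 30], [39, 26], [39, 27]]
```

View pics/t13.png

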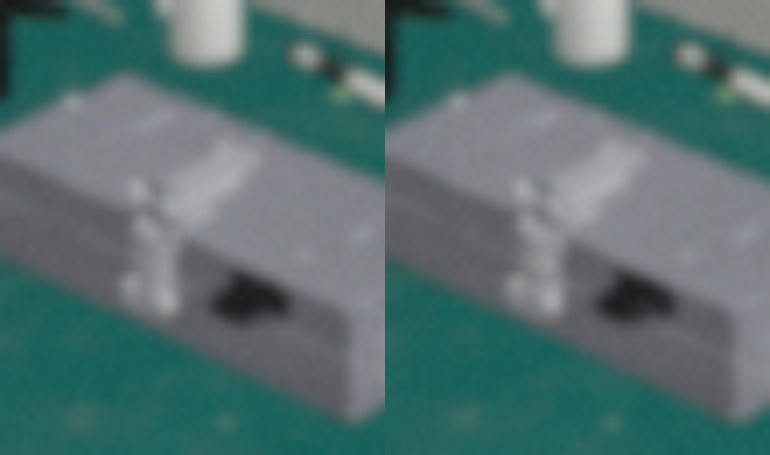

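The two scene views look nearly identical. The top view differs by a few pixels at the hook, so I'll check the depth there.

```bash
python3 - <<'E'
from h import *
W0=np.load("top0.npz")["W"]; q0=(RC.inv().apply((W0-C0).reshape(-1,3))*1000).reshape(W0.shape); i0=cv2.imread("pics/top0.png")
c=capture("top"); q=casept(c)
for r in range(183,193):
    print(r,[(k,*q0[r,k,[0,2]].round(0).astype(int),i0[r,k].max(),'|',*q[r,k,[0,2]].round(0).astype(int),c["image"][r,k].max()) for k in range(154,163,2)])
W0=np.load("scene0.npz")["W"]; p0=(RC.inv().apply((W0-C0).reshape(-1,3))*1000).reshape(W0.shape); p=casept(capture("scene"))
for y in (-8,-4,0,4,8):
  for nm,a in (("0",p0),("1",p)):
    m=(abs(a[...,1]-y)<3)&(a[...,0]<-52)&(a[...,0]>-100)&(a[...,2]>8)&(a[...,2]<80); v=a[m]; v=v[np.argsort(-v[:,2])]; print(y,nm,[tuple(x) for x in v[:,[0,2]].round(0).astype(int).tolist()])
E
```

```text
183 [(154, np.int64(-56), np.int64(96), np.uint8(147), '|', np.int64(-56), np.int64(95), np.uint8(154)), (156, np.int64(-56), np.int64(96), np.uint8(167), '|', np.int64(-56), np.int64(95), np.uint8(161)), (158, np.int64(-56), np.int64(94), np.uint8(251), '|', np.int64(-56), np.int64(96), np.uint8(253)), (160, np.int64(-55), np.int64(83), np.uint8(216), '|', np.int64(-55), np.int64(83), np.uint8(218)), (162, np.int64(-55), np.int64(74), np.uint8(223), '|', np.int64(-55), np.int64(74), np.uint8(224))]
184 [(154, np.int64(-57), np.int64(85), np.uint8(174), '|', np.int64(-57), np.int64(84), np.uint8(170)), (156, np.int64(-58), np.int64(86), np.uint8(181), '|', np.int64(-57), np.int64(83), np.uint8(174)), (158, np.int64(-59), np.int64(96), np.uint8(255), '|', np.int64(-59), np.int64(96), np.uint8(255)), (160, np.int64(-58), np.int64(85), np.uint8(212), '|', np.int64(-58), np.int64(87), np.uint8(220)), (162, np.int64(-56), np.int64(54), np.uint8(173), '|', np.int64(-56), np.int64(56), np.uint8(173))]
185 [(154, np.int64(-59), np.int64(77), np.uint8(202), '|', np.int64(-59), np.int64(73), n
[... 5525 characters left out ...]
9), (-58, 76), (-55, 76), (-63, 74), (-60, 73), (-62, 62), (-58, 54), (-63, 52), (-66, 50), (-60, 43), (-65, 36), (-69, 34), (-64, 27), (-55, 15), (-52, 14), (-54, 11)]
4 1 [(-53, 78), (-58, 76), (-64, 74), (-53, 74), (-58, 72), (-65, 71), (-62, 66), (-57, 60), (-65, 54), (-54, 49), (-63, 43), (-60, 43), (-66, 41), (-63, 41), (-65, 32), (-52, 15), (-54, 14), (-53, 11)]
8 0 [(-59, 62), (-60, 59), (-58, 54), (-59, 53), (-63, 52), (-61, 42), (-67, 40), (-61, 38), (-68, 37), (-65, 36), (-69, 34), (-64, 27), (-55, 15)]
8 1 [(-52, 80), (-55, 78), (-53, 78), (-53, 74), (-56, 57), (-59, 53), (-57, 49), (-60, 45), (-63, 43), (-67, 36), (-60, 32), (-65, 32), (-67, 28), (-64, 27), (-56, 18), (-54, 14)]
```

The lever was under load near centre and then snapped down ahead of the finger, which suggests the hook caught. A gentle pull on the lid tab will settle it.

```bash
python3 - <<'E'
from h import *
move_gripper(.05); p=cw(-73,-74,55); move_ptp(p+[0,0,.08],QL); print(servo_line(p,QL,rate=.1,contact_N=6)); move_gripper(0); print("gap",current_finger_gap(),F()); f0=current_force()[2]; z0=current_position()[2]
print("stopped",servo_line(current_position()+[0,0,.006],rate=.02,contact_N=10),(current_position()[2]-z0)*1000,F())
servo_line(p,rate=.03); move_gripper(.05); servo_line(p+[0,0,.09],rate=.12); goto_joints(HOME)
c=capture("top"); q=casept(c)
for x in (-50,0,50): print(x,np.median(q[(abs(q[...,0]-x)<5)&(abs(q[...,1]+50)<30)][:,2]).round(1))
m=(abs(q[...,0])<150)&(abs(q[...,1])<20)&(q[...,2]>80); print(np.percentile(q[m],[2,50,98],axis=0).round(1).tolist(),current_clock())
E
```

```text
False
gap 0.027433072160446142 [-0.7  1.8  4.4]
stopped True 0.05583271154203928 [ 1.   0.6 -1. ]
-50 73.9
0 74.2
50 74.7
[[-58.7, -16.3, 81.5], [-25.5, -2.7, 88.1], [10.0, 10.4, 95.9]] 148.4333
```

That result isn't conclusive because it stopped on a transient. I'll repeat it as a plain 3 mm pull and read the force.

```bash
python3 - <<'E'
from h import *
move_gripper(.05); p=cw(-73,-74,55); move_ptp(p+[0,0,.08],QL); servo_line(p,QL,rate=.1); move_gripper(0); z0=current_position()[2]
for d in (.001,.002,.003,.004):
    servo_line(p+[0,0,d],rate=.02); sleep(.15); print(d,((current_position()[2]-z0)*1000).round(2),F(),current_finger_gap())
servo_line(p,rate=.03); move_gripper(.05); servo_line(p+[0,0,.09],rate=.12); goto_joints(HOME)
c=capture("top"); q=casept(c)
for x in (-50,0,50): print(x,np.median(q[(abs(q[...,0]-x)<5)&(abs(q[...,1]+50)<30)][:,2]).round(1))
m=(abs(q[...,0])<150)&(abs(q[...,1])<20)&(q[...,2]>80); print(np.percentile(q[m],[2,50,98],axis=0).round(1).tolist(),current_clock())
E
```

```text
0.001 0.24 [  5.5   3.3 -12. ] 0.027247949198955602
0.002 0.37 [  6.1   2.5 -21.8] 0.027759926578390763
0.003 0.76 [  9.6   1.5 -29.8] 0.027383016403009015
0.004 1.27 [ 10.5   2.6 -35.5] 0.027701723715869264
-50 74.4
0 74.6
50 74.9
[[-58.5, -17.2, 82.6], [-26.5, -2.9, 88.3], [9.3, 10.5, 96.2]] 157.8167
```

The lid resists a pull of about 35 N, so the hook is under the keeper. Handing in.

```bash
python3 -c "
from bench import *
print(close_job())"
```

```text
the job is handed in; nothing more can be done
None
```

The job is handed in, though no verdict came back: all three cells lie flat in their own bays, the bar is in its catch, the lid is shut and the latch is closed (it held against a 35 N pull on the lid tab), with nothing else on the bench moved as far as the images show.

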